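# Punch the screw mark in a medicine-drawer front

### The job

Take the automatic centre punch out of its stand, put its nose down through the guide hole of the marking jig onto the drawer front, and press straight down until the punch snaps; stop pressing there and never lean on it hard (25 N is too much). Then put the punch back upright, fully home in its stand, and let go, leaving the other things on the bench alone.

Things in the scene. Friction and masses are not known exactly. Their poses are not given: they have to be found in the camera images.
- punch: Automatic centre punch, plain steel, brass cap, 137 mm long, about 0.17 kg, at first upright nose-down in its stand. Round body 16 mm in diameter, 95 mm long; below its flat shoulder a sprung nose 7 mm in diameter sticks out 42 mm. The body goes in the stand's wide hole, the nose in its narrow one. Origin: centre of the shoulder (lower end of the body); z runs up to the cap.
- punch_grip (a point): Where to grasp the punch: on its axis, 60 mm above the shoulder, 102 mm above the tip of the nose when the nose is out, in the knurled part (16 mm across). z runs up the punch.
- punch_tip (a point): Tip of the punch's nose, on its axis: a 5 mm long cone ending in a 3 mm blunt point. The nose resists being pushed in with 1.5 N at first, then 2.5 N per mm more, until at about 14 N (5 mm in) the inner hammer trips with a snap and the force falls at once by 4 to 8 N. A hard stop comes 3.7 mm of pressing after the snap; there the force shoots up.
- hammer (a joint): Hammer inside the punch: 0 when cocked, 0.0035 m when tripped. It stays tripped only while the nose is pressed; lifting the punch off lets the nose out and cocks it again.
- jig: Marking jig, fixed: plywood base 130 x 124 x 12 mm and, on two aluminium pillars, an aluminium bridge 40 (x) by 116 (y) by 8 mm, top 48 mm above the bench, guide hole in its middle. A grey plastic drawer front 160 (x) by 82 mm is clamped under the bridge; its thickness varies and is not measured: its upper face lies 12 to 28 mm below the bridge's top. Origin: centre of the underside, z up.
- guide_mouth (a point): Centre of the guide hole at the top face of the bridge, 48 mm above the bench. Round through hole 8.5 mm in diameter with a 1.5 mm chamfer. The punch mark belongs straight below it.
- stand: Wooden block 60 x 60 x 76 mm, fixed. A round hole 19 mm in diameter, 28 mm deep, with a 3 mm chamfer takes the punch's body; below it a 9 mm hole goes on to the bottom for the nose. Fully home, the punch's shoulder rests on the step, 48 mm above the bench, its grasp point 108 mm above the bench. Origin: centre of the underside, z up.
- stand_mouth (a point): Centre of the stand's hole at the block's top face, 76 mm above the bench.
- pump_bottle: Bystander: white bottle 66 mm in diameter, 183 mm high, with a red pump, standing loose. Origin: centre of its underside.
- jar: Bystander: white lidded jar 72 mm in diameter, 85 mm high, loose. Origin: centre of its underside.
- screwdriver: Bystander: screwdriver lying loose. Origin: under its middle.
- drawer_pull: Bystander: small steel drawer pull, 90 x 14 x 20 mm, lying loose. Origin: centre of its underside.

How it is judged:
By the outcome, as a careful person would: the job done as asked, in the order asked, and still so for the second after the job is handed in, with the robot touching nothing.
It also fails if it takes over 64 s, if anything falls off the work surface, if the arm or the gripper's body presses on something with over 40 N, if the wrist force passes 120 N, or if a joint passes its speed limit or range.

### The arm

A 6-joint arm with a two-finger parallel gripper is mounted at the origin on the work surface. World frame = base frame: x ahead of the robot, y to its left, z up, the work surface at z = 0. Lengths are in m, angles in rad, forces in N, time in s.
With the tool pointing down it reaches from about 0.275 to 0.875 m from the base axis. Payload 12.5 kg.
Tool frame: the origin (TCP) lies midway between the tips of the shut fingers; the grasp point (between the pads) lies 19 mm behind it; z points along the fingers, y is the direction in which the jaws open and shut (so a half turn about z gives the same grasp; the last joint's range is limited). The gripper opens to 85 mm and grips with 20 to 120 N. Pads are 22 mm wide; open, the fingers measure 114 mm over their backs; the gripper's body (76 mm by 85 mm) begins 54 mm behind the grasp point. The pads swing forward as they close: fully open they stand 13 mm farther back than shut.
Start: joints at [-0.085, 0.351, 1.652, -0, 1.139, -0.085], TCP at [0.55, 0, 0.191] pointing down, gripper open.
Joint ranges: [-2.75, 2.75], [-0.79, 2.1], [0.01, 2.65], [-1.57, 4.71], [0.07, 3.14], [-2.87, 2.87]. Speed limits (rad/s): [2.22, 2.22, 2.79, 3.14, 3.14, 3.14].

### API

Orientations are given as a 3x3 rotation matrix whose columns are the frame's x, y, z axes.
In Python, from bench import * gives the robot as it stands. Calls block until the motion is done:
- move_to(position, orientation): joint-space move of the TCP to a pose.
- move_straight(position, vel=0.15, frame=None, max_force=None): straight line of the TCP; frame=None keeps the orientation; vel is the mean speed in m/s. With max_force (N) it stops when the force on the tool has changed by that much, and returns True; else False.
- movej(angles): joint-space move.
- grip(opening, grip_force=None): finger opening in m; grip_force is the grip in N (None keeps the last); returns when the fingers have stopped.
- pause(seconds).
- inverse_kinematics(position, orientation): joint angles nearest the present ones, or None.
- grab_frame(name): name is "scene" or "side" or "wrist"; returns the picture (400x640x3 uint8, red, green, blue); there is no depth.
- calibration(name): a dict with "fx", "fy", "cx", "cy" (pixels), "k1" (the pictures are not rectified: a ray, as slopes to the right and down, at radius r is drawn at 1 + k1 r^2 times it, then the intrinsics apply), "position" and "rotation" of the camera in the world. Camera axes: x right, y up, looking along -z (the intrinsics and any distortion apply to the point x, -y, -z); pixel columns grow to the right and rows downward; lengths in m; the calibration is good to about 2 mm. A picture is of the moment at which its call begins: read the wrist's pose just before it. calibration takes no time and is no camera call; for the wrist camera it gives the pose at the moment of the call.
A pose or a line that the arm cannot do raises IKError and nothing moves.
- job_done(): hands the job in, once; it reports no verdict.
Readings, each from a call of its own:
- current_clock(): time.
- current_qpos(): joint angles.
- current_qd(): joint speeds.
- current_joint_torque(): joint torques, N m.
- current_tcp_pos(): TCP position.
- current_tcp_rot(): TCP orientation.
- current_contact_force(): force on the tool from outside, world axes, zero at the start.
- current_wrist_torque(): the same for the moment, N m.
- current_width(): finger opening in m.
Only numpy, scipy, OpenCV 4.12 (cv2) and the standard library are available. Lean on these libraries where they do the work, as an engineer would, in place of code of your own. Each camera call takes 0.05 s, during which the arm holds its last target. There are 200 camera calls.

## Working session

There is one attempt and no reset: what is moved stays moved. The work goes in short steps, each a Python script; the robot and the scene stay as the last script left them, time stands still between calls to the robot, and variables do not carry over. Pictures are saved under pics/ and viewed, on a budget of 10 in all, crops included, one or two more only if the job needs it, and the job is handed in when it is done.

```bash
mkdir -p pics; ls
python3 - <<'E'
from bench import *
import cv2
for n in ("scene","side"):
    im=grab_frame(n); cv2.imwrite(f"pics/{n}0.png",im[:,:,::-1])
    print(n,calibration(n))
a=cv2.imread("pics/scene0.png");b=cv2.imread("pics/side0.png")
print(current_clock())
E
```

```text
pics
scene {'fx': 382.0098289060432, 'fy': 382.0098289060432, 'cx': 314.4008268444387, 'cy': 202.43023598069226, 'k1': 0.016383728287933857, 'position': array([1.03275183, 0.35431038, 0.59679048]), 'rotation': array([[-0.6760265 , -0.47710837,  0.56156546],
       [ 0.73679407, -0.44911404,  0.5054019 ],
       [ 0.01107546,  0.75542318,  0.65514361]])}
side {'fx': 504.2970566287663, 'fy': 504.2970566287663, 'cx': 315.52134481356654, 'cy': 204.27997302613832, 'k1': 0.01387307922979018, 'position': array([ 0.21286996, -0.5733578 ,  0.81227347]), 'rotation': array([[ 0.78634253,  0.45708878, -0.41561433],
       [-0.61754324,  0.56252148, -0.54973623],
       [-0.01748628,  0.6889408 ,  0.72460665]])}
0.1
```

View pics/scene0.png

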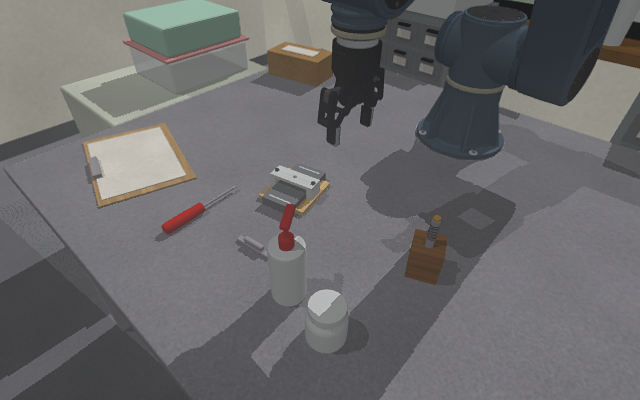

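View pics/side0.png

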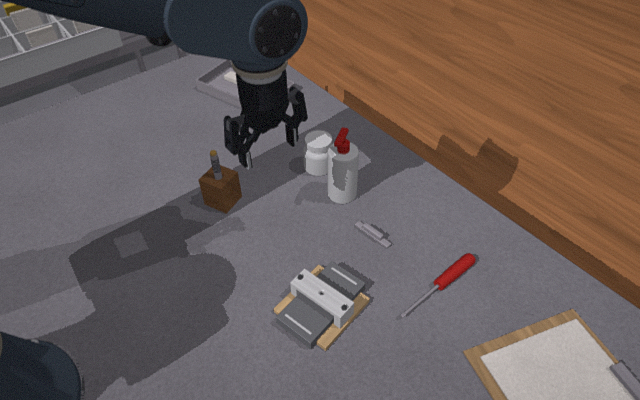

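The scene view shows the punch cap at about (436,218) in its stand and the jig bridge centre near (297,178). In the side view the cap is at about (213,154) and the guide hole near (321,293). I'll triangulate these roughly now and check them against the known heights.

```bash
cat > h.py <<'E'
from bench import *
import numpy as np, cv2
def K(c): return np.array([[c["fx"],0,c["cx"]],[0,c["fy"],c["cy"]],[0,0,1.]]), np.array([c["k1"],0,0,0.])
def ray(c,uv):
    k,d=K(c); s=cv2.undistortPoints(np.array([[uv]],float),k,d)[0,0]
    v=c["rotation"]@np.array([s[0],-s[1],-1.]); return c["position"],v/np.linalg.norm(v)
def onz(c,uv,z):
    p,v=ray(c,uv); return p+v*(z-p[2])/v[2]
def tri(c1,a,c2,b):
    p,v=ray(c1,a);q,w=ray(c2,b)
    s,t=np.linalg.lstsq(np.c_[v,-w],q-p,rcond=None)[0]
    return (p+s*v+q+t*w)/2,np.linalg.norm(p+s*v-q-t*w)
def proj(c,P):
    k,d=K(c); R=np.diag([1,-1,-1.])@c["rotation"].T
    return cv2.projectPoints(np.atleast_2d(np.array(P,float)),cv2.Rodrigues(R)[0],-R@c["position"],k,d)[0][:,0]
def down(a):  # tool down, jaw axis (y) at heading a+90deg
    x=np.array([np.cos(a),np.sin(a),0]);z=np.array([0,0,-1.]); return np.c_[x,np.cross(z,x),z]
E
python3 - <<'E'
from h import *
np.set_printoptions(precision=4,suppress=True)
s,d=calibration("scene"),calibration("side")
print("cap",tri(s,(436,217),d,(213,153)),onz(s,(436,217),.143),onz(d,(213,153),.143))
print("jig",tri(s,(297,178),d,(321,293)),onz(s,(297,178),.048),onz(d,(321,293),.048))
print(current_tcp_rot()); print(calibration("wrist"), current_tcp_pos())
A=cv2.imread("pics/scene0.png");B=cv2.imread("pics/side0.png")
cr=lambda I,x,y:cv2.resize(I[y:y+75,x:x+100],(400,300),interpolation=cv2.INTER_CUBIC)
cv2.imwrite("pics/crops.png",np.vstack([np.hstack([cr(A,385,210),cr(A,245,150)]),np.hstack([cr(B,170,143),cr(B,270,256)])]))
E
```

```text
cap (array([0.5247, 0.1834, 0.1402]), np.float64(0.0013495607660617783)) [0.527  0.1848 0.143 ] [0.5236 0.1795 0.143 ]
jig (array([ 0.5231, -0.1664,  0.0422]), np.float64(0.0075024585495041506)) [ 0.5256 -0.1586  0.048 ] [ 0.5235 -0.1721  0.048 ]
[[ 0.      1.     -0.001 ]
 [ 1.     -0.      0.0001]
 [ 0.0001 -0.001  -1.    ]]
{'fx': 321.9769350316312, 'fy': 321.9769350316312, 'cx': 320.07275170401414, 'cy': 203.24276695466628, 'k1': 0.01684570281453255, 'position': array([0.5494, 0.0816, 0.3734]), 'rotation': array([[ 1.    , -0.0007, -0.0005],
       [ 0.0008,  0.9484,  0.3172],
       [ 0.0003, -0.3172,  0.9484]])} [0.5497 0.0001 0.1909]
```

View pics/crops.png

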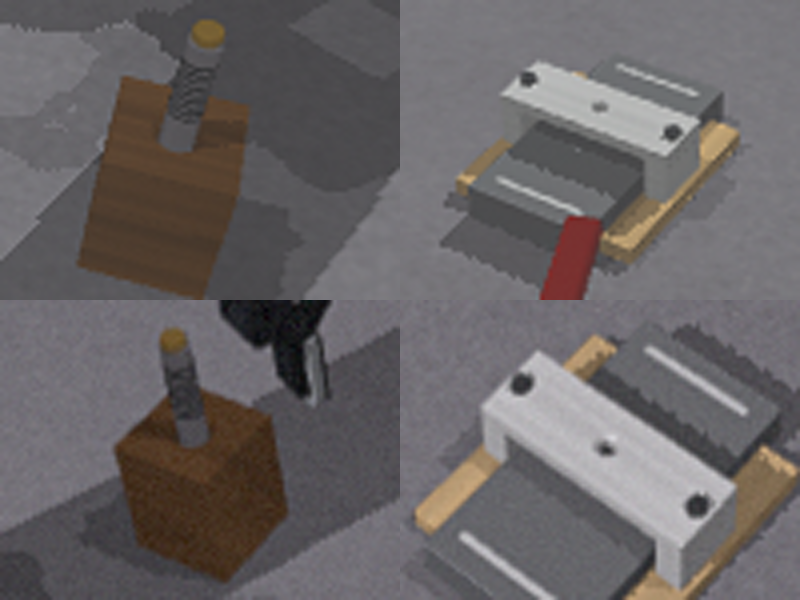

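Run:
```python
from h import *
np.set_printoptions(precision=4,suppress=True)
s,d=calibration("scene"),calibration("side")
cap,e=tri(s,(437,218),d,(213.5,153));jig,e2=tri(s,(295,176.5),d,(321.3,292.8))
print(cap,e,jig,e2)
print("bottle",onz(s,(288,300),0),onz(d,(342,198),0),"jar",onz(s,(327,345),0),onz(d,(318,172),0),"pull",onz(d,(373,234),.01))
print("screws",onz(d,(270+121/4,256+83/4),.048),onz(d,(270+297/4,256+206/4),.048),onz(s,(245+128/4,150+78/4),.048),onz(s,(245+272/4,150+132/4),.048))
R=current_tcp_rot()
R=down(np.pi/2)
move_to([jig[0],jig[1],.16],R); pause(.2)
c=calibration("wrist"); im=grab_frame("wrist"); np.save("wj.npy",c); cv2.imwrite("pics/wj.png",im[:,:,::-1])
print(current_tcp_pos(),"hole pred",proj(c,jig))
move_to([cap[0],cap[1],.20],R); pause(.2)
c=calibration("wrist"); im=grab_frame("wrist"); np.save("ws.npy",c); cv2.imwrite("pics/ws.png",im[:,:,::-1])
print(current_tcp_pos(),"cap pred",proj(c,cap),current_clock(),current_contact_force(),current_qpos())
a=cv2.imread("pics/wj.png");b=cv2.imread("pics/ws.png")
cv2.imwrite("pics/w1.png",np.hstack([a[:,120:520],b[:,120:520]]))
```

```text
[0.5256 0.1851 0.1391] 0.003243579776572218 [ 0.5238 -0.1696  0.0456] 0.003585635876292869
bottle [0.7563 0.0437 0.    ] [0.737  0.0207 0.    ] jar [0.7738 0.1542 0.    ] [0.7484 0.1221 0.    ] pull [ 0.713  -0.1067  0.01  ]
screws [ 0.5157 -0.1206  0.048 ] [ 0.5365 -0.221   0.048 ] [ 0.5347 -0.2178  0.048 ] [ 0.5137 -0.1181  0.048 ]
[ 0.5243 -0.1686  0.1603] hole pred [[319.5283 186.7438]]
[0.5258 0.1844 0.1999] cap pred [[319.8823 202.4657]] 2.675 [0.7763 0.0475 0.0308] [ 0.2538  0.3552  1.623  -0.0001  1.1634  0.2549]
```

View pics/w1.png

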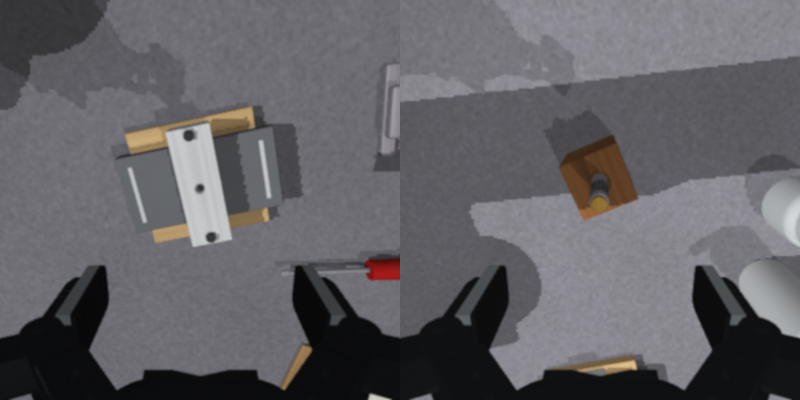

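The wrist view puts the guide hole at (320,188), predicted (319.5,186.7), and the cap at (320,203), predicted (319.9,202.5). The views agree, so I'll refine both with the wrist-view masks and grasp.

Run:
```python
from h import *
np.set_printoptions(precision=4,suppress=True)
def cen(m,x,y):
    n,l,st,ce=cv2.connectedComponentsWithStats(m.astype(np.uint8)); i=1+np.argmin(np.hypot(*(ce[1:]-[x,y]).T)); return ce[i],st[i,4]
a=cv2.imread("pics/wj.png");b=cv2.imread("pics/ws.png")
cj,cs=np.load("wj.npy",allow_pickle=True).item(),np.load("ws.npy",allow_pickle=True).item()
g=a.max(2); m=np.zeros(g.shape,bool); m[178:198,310:330]=g[178:198,310:330]<120
h,ar=cen(m,320,188); print("hole",h,ar,onz(cj,h,.048))
hsv=cv2.cvtColor(b,cv2.COLOR_BGR2HSV); 
for lo in (17,19,20):
    m=(hsv[...,0]>=lo)&(hsv[...,0]<34)&(hsv[...,1]>90)&(hsv[...,2]>80)
    p,ar=cen(m,320,203); print("cap",p,ar,onz(cs,p,.143))
cap=onz(cs,p,.143)
if ar<30 or np.hypot(*(cap[:2]-[.5256,.1851]))>.006: raise SystemExit("check")
x,y=cap[:2]; R=down(np.pi/2)
grip(.05,60)
print(move_straight([x,y,.15],.12,frame=R)); print(move_straight([x,y,.089],.08,max_force=4)); 
print(current_tcp_pos(),current_contact_force())
grip(.0,40); pause(.2)
print(current_tcp_pos(),current_contact_force(),current_wrist_torque(),current_width(),current_clock())
im=grab_frame("scene");im2=grab_frame("side")
cv2.imwrite("pics/gr.png",np.hstack([cv2.resize(i[y0:y0+100,x0:x0+100],(400,400),interpolation=cv2.INTER_CUBIC) for i,x0,y0 in((im,385,185),(im2,165,110))])[:,:,::-1])
```

```text
hole [319.4423 187.8654] 52 [ 0.5237 -0.17    0.048 ]
cap [318.7031 203.9083] 229 [0.5247 0.1852 0.143 ]
cap [318.6263 203.7273] 198 [0.5246 0.1854 0.143 ]
cap [319.066  204.1415] 106 [0.525 0.185 0.143]
False
False
[0.5253 0.1851 0.0894] [-0.8535 -0.1443 -0.1047]
[0.5253 0.1851 0.0895] [-1.4035  0.7695  4.6896] [-0.0289  0.1216 -0.0138] 0.012961618799748553 5.225
```

View pics/gr.png

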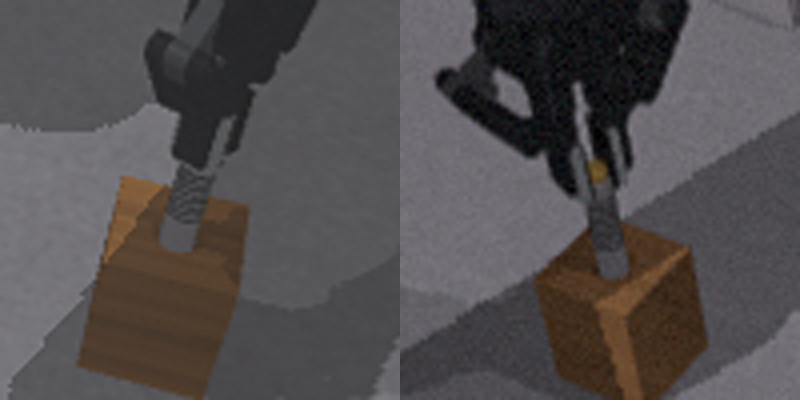

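Run:
```python
from h import *
np.set_printoptions(precision=4,suppress=True)
s,d=calibration("scene"),calibration("side")
P=[[.525,.185,z] for z in (.076,.0895,.1085,.125,.143)]
print((proj(s,P)-[385,185])*4); print((proj(d,P)-[165,110])*4+[400,0])
print(current_width(),current_tcp_pos(),current_contact_force(),current_clock())
im=grab_frame("wrist"); cv2.imwrite("pics/gw.png",im[:,120:520,::-1])
```

```text
[[174.9836 231.2365]
 [181.0613 211.0663]
 [189.8839 181.8049]
 [197.8133 155.5249]
 [206.7627 125.8854]]
[[609.6729 261.2386]
 [605.6308 242.6378]
 [599.8131 215.8729]
 [594.6342 192.0547]
 [588.8452 165.4381]]
0.01320825789193425 [0.5253 0.1851 0.0894] [-0.4658 -0.3203  6.3567] 5.325
```

View pics/gw.png

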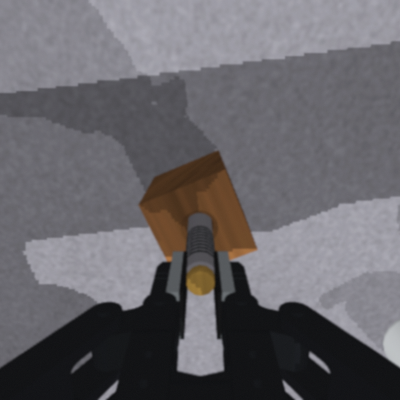

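The wrist view shows the pads (rows 250–300) level with the brass cap at (200,280), not with the knurl. That's about 25 mm higher than the TCP reading implies. I'll check the fingertip height against the start images.

Run:
```python
from h import *
np.set_printoptions(precision=4,suppress=True)
s,d=calibration("scene"),calibration("side")
for x in (.5925,.5075):
  for z in (.191,.204,.223,.24): print(x,z,proj(s,[x,0,z])[0],proj(d,[x,0,z])[0])
c=calibration("wrist"); y=.185
for z in (.0895,.1085,.12,.143): print(z,proj(c,[[.525-.008,y,z],[.525+.008,y,z]])-[120,0])
A=cv2.imread("pics/scene0.png");B=cv2.imread("pics/side0.png")
q=lambda I,x,y:cv2.resize(I[y:y+100,x:x+100],(400,400),interpolation=cv2.INTER_CUBIC)
cv2.imwrite("pics/st.png",np.hstack([q(A,300,60),q(B,215,75)]))
```

```text
0.5925 0.191 [332.1059 167.8578] [291.1055 167.1128]
0.5925 0.204 [332.4079 161.9364] [290.7277 161.785 ]
0.5925 0.223 [332.8633 153.01  ] [290.1612 153.7969]
0.5925 0.24 [333.2858 144.7354] [289.6392 146.4387]
0.5075 0.191 [360.6551 149.1253] [252.1564 187.7029]
0.5075 0.204 [361.2727 143.3676] [251.3453 182.3817]
0.5075 0.223 [362.2025 134.7044] [250.1276 174.3956]
0.5075 0.24 [363.0631 126.6916] [249.0042 167.0307]
0.0895 [[186.9548 234.9751]
 [212.8519 234.9721]]
0.1085 [[185.7183 248.8667]
 [214.1995 248.8606]]
0.12 [[184.8416 258.7105]
 [215.1547 258.7019]]
0.143 [[182.6978 282.7686]
 [217.4905 282.7528]]
```

View pics/st.png

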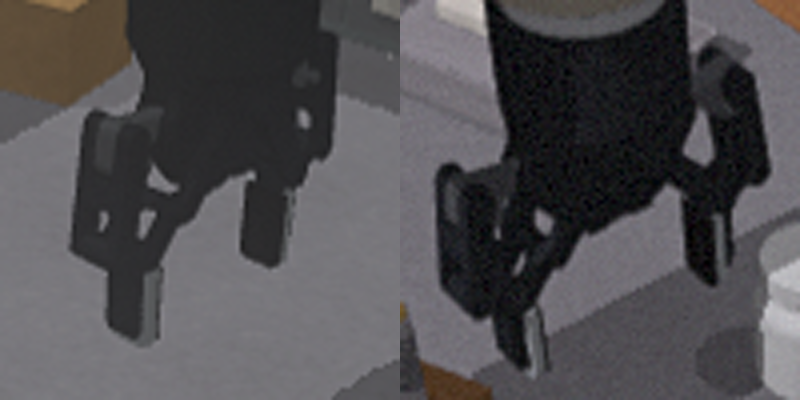

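At the start, both views put the open fingertips at z≈0.237 m, against about 0.204 m implied by the reported TCP. So the real fingers end about 30 mm higher than the reading says. The 13 mm width means I've gripped the brass cap. I'll open, go down about 29 mm under a force guard, and grip the knurl.

Run:
```python
from h import *
np.set_printoptions(precision=4,suppress=True)
grip(.05,60); pause(.2); print(current_contact_force())
p=current_tcp_pos()
print(move_straight([.525,p[1],.061],.05,max_force=3),current_tcp_pos(),current_contact_force())
grip(.0,60); pause(.3)
print(current_tcp_pos(),current_contact_force(),current_wrist_torque(),current_width(),current_clock())
im=grab_frame("scene");im2=grab_frame("side")
cv2.imwrite("pics/gr2.png",np.hstack([cv2.resize(i[y0:y0+100,x0:x0+100],(400,400),interpolation=cv2.INTER_CUBIC) for i,x0,y0 in((im,385,185),(im2,165,110))])[:,:,::-1])
```

```text
[ 0.6621 -0.0115  0.4392]
False [0.5251 0.185  0.061 ] [ 0.0358 -1.2358  0.2469]
[0.5251 0.1851 0.0614] [-1.8297 -0.6447  6.4071] [-0.0407  0.3747  0.0198] 0.014406173121259096 7.4333
```

View pics/gr2.png

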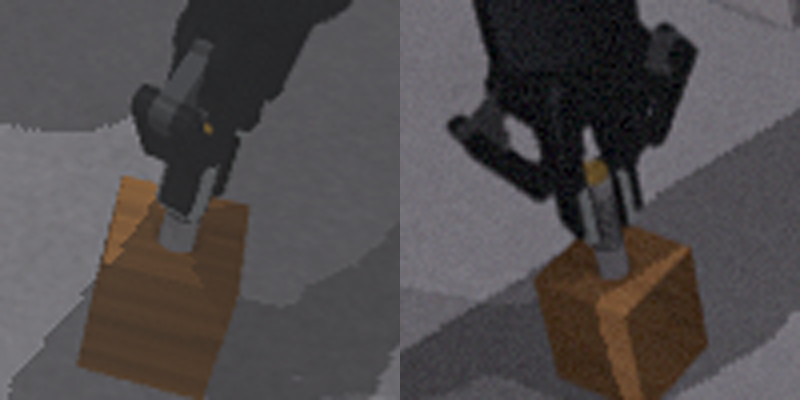

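The fingers now hold the knurl with tips at z≈0.092 m, just above the block. I'll lift, carry the punch to the jig, hover and look.

Run:
```python
from h import *
np.set_printoptions(precision=4,suppress=True)
R=current_tcp_rot()
print(move_straight([.5251,.1851,.08],.04,max_force=15),current_contact_force())
print(move_straight([.5251,.1851,.175],.12,max_force=15)); pause(.2)
print(current_contact_force(),current_wrist_torque(),current_width())
move_straight([.5237,-.170,.175],.25); 
move_straight([.5237,-.170,.113],.10); pause(.3)
print(current_tcp_pos(),current_contact_force(),current_width(),current_clock())
c=calibration("wrist"); np.save("wh.npy",c)
s,d=calibration("scene"),calibration("side")
P=[[.5237,-.17,.048],[.5237,-.17,.0576],[.5237,-.17,.0996]]
ims=[]
for n,cc in (("scene",s),("side",d),("wrist",c)):
    im=grab_frame(n); cv2.imwrite(f"pics/hov_{n}.png",im[:,:,::-1]); u=proj(cc,P); print(n,u)
    x0,y0=(u[1]-[33,33]).astype(int); print(x0,y0)
    ims.append(cv2.resize(im[y0:y0+66,x0:x0+66],(264,264),interpolation=cv2.INTER_CUBIC))
cv2.imwrite("pics/hov.png",np.hstack(ims)[:,:,::-1])
```

```text
False [ 0.5263  0.212  -1.9544]
False
[-0.6792 -0.8287 -0.9814] [-0.0009 -0.009   0.04  ] 0.014365920482034156
[ 0.5239 -0.1701  0.1134] [ 0.3602  0.2784 -2.3099] 0.014554811188500447 11.9333
scene [[294.1502 175.6645]
 [294.0538 172.413 ]
 [293.6153 157.6364]]
261 139
side [[320.3685 292.1444]
 [320.3116 289.1061]
 [320.052  275.2434]]
287 256
wrist [[319.9039 201.5666]
 [319.9218 205.4034]
 [320.0182 226.0652]]
286 172
```

View pics/hov.png

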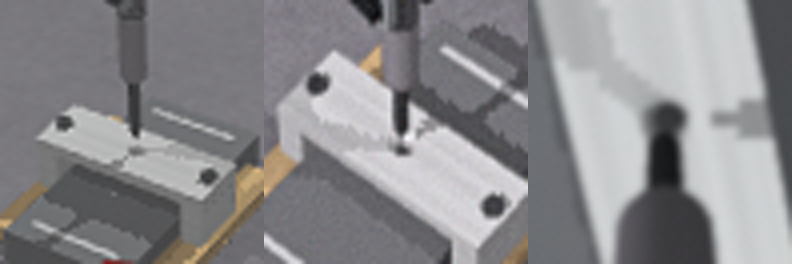

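Tip and hole line up in all three views: scene (294.5,173.2)/(295,176.5), side (321.5,290.3)/(321.5,293.5), wrist (320.2,205.8)/(321,201). The residual is about 0.5 mm. I'll apply a small correction, enter the hole under guard, then press in small steps and watch the force.

Run:
```python
from h import *
np.set_printoptions(precision=3,suppress=True)
X,Y=.5239,-.1697
def F(n=3):
    f=[]
    for _ in range(n): f.append(current_contact_force()); pause(.01)
    return np.mean(f,0)
f0=F(8); print("f0",f0)
hit=move_straight([X,Y,.0945],.03,max_force=5); print(hit,current_tcp_pos(),F()-f0)
if hit: raise SystemExit
f0=F(8); z=.0945; peak=0; snap=False; log=[]
while z>.066:
    z-=.00025 if peak>2.5 else .0004
    move_straight([X,Y,z],.008); f=F()-f0; log.append((z,*f)); peak=max(peak,f[2])
    if peak>9 and f[2]<peak-3: snap=True;break
    if f[2]>19 or np.hypot(f[0],f[1])>8: break
for l in log[-34:]: print("%.5f %.2f %.2f %.2f"%l)
print("snap",snap,peak,current_tcp_pos(),current_width(),current_clock())
if snap:
    move_straight([X,Y,.0945],.05); move_straight([X,Y,.175],.12); pause(.2)
    print(current_contact_force(),current_width(),current_clock())
```

```text
f0 [-0.136  0.09  -2.251]
False [ 0.524 -0.17   0.095] [0.242 0.066 0.202]
0.08290 -0.27 0.27 -0.15
0.08250 -0.12 -0.54 0.06
0.08210 -0.02 -0.10 0.13
0.08170 -0.16 0.24 0.23
0.08130 -0.00 0.29 0.13
0.08090 -0.54 0.16 2.51
0.08065 0.13 0.36 2.51
0.08040 0.07 0.08 3.06
0.08015 0.51 0.29 4.05
0.07990 -0.18 -0.26 4.17
0.07965 0.59 -0.29 4.30
0.07940 -0.03 0.07 5.09
0.07915 0.23 0.10 5.64
0.07890 0.17 -0.10 5.98
0.07865 -0.22 -0.33 7.04
0.07840 -0.38 0.01 7.06
0.07815 0.01 -0.03 7.59
0.07790 -0.48 0.18 8.15
0.07765 -0.13 0.13 8.44
0.07740 -0.22 0.36 8.24
0.07715 -0.88 -0.09 9.26
0.07690 -0.37 0.29 9.69
0.07665 -0.79 0.64 10.14
0.07640 -0.77 0.89 10.78
0.07615 -1.08 -0.11 11.39
0.07590 -1.07 -0.02 11.57
0.07565 -0.90 0.26 11.85
0.07540 -1.20 0.07 12.33
0.07515 -1.72 0.04 12.95
0.07490 -1.36 0.29 13.30
0.07465 -1.45 0.83 13.78
0.07440 -1.52 0.52 13.92
0.07415 -1.54 -0.41 14.62
0.07390 0.31 0.22 8.74
snap True 14.623946327752268 [ 0.524 -0.17   0.074] 0.014357062047135908 30.0583
[ 0.434  0.918 -1.407] 0.014040103684681568 31.6417
```

Clean snap at 14.6 N, then a drop to 8.7 N, with the contact 23 mm below the bridge top as the task allows. Now I'll return the punch to the stand.

Run:
```python
from h import *
np.set_printoptions(precision=4,suppress=True)
move_straight([.5251,.1851,.175],.25); pause(.15)
f0=current_contact_force()
for z,v,m in ((.110,.1,5),(.066,.05,6),(.054,.012,5)):
    h=move_straight([.5251,.1851,z],v,max_force=m); print(z,h,current_tcp_pos(),current_contact_force()-f0)
    if h: break
print(current_width(),current_clock())
im=grab_frame("scene");im2=grab_frame("side")
cv2.imwrite("pics/ret.png",np.hstack([cv2.resize(i[y0:y0+100,x0:x0+100],(400,400),interpolation=cv2.INTER_CUBIC) for i,x0,y0 in((im,385,185),(im2,165,110))])[:,:,::-1])
```

```text
0.11 False [0.5255 0.1852 0.1105] [-0.2298 -0.1268 -0.745 ]
0.066 False [0.5253 0.1851 0.0663] [-0.1717  0.7051  0.4351]
0.054 True [0.5253 0.1851 0.0614] [ 0.9304 -0.4442  7.0438]
0.014442306208030399 35.7333
```

Contact came at TCP z 0.0614, the same height as at the grasp, so the punch is home. I'll release, back off and check.

Run:
```python
from h import *
np.set_printoptions(precision=4,suppress=True)
grip(.05); pause(.2); print(current_width(),current_contact_force())
print(move_straight([.5252,.1851,.19],.12,max_force=6)); pause(.3)
print(current_contact_force(),current_tcp_pos(),current_clock())
c=calibration("wrist"); w=grab_frame("wrist"); s=grab_frame("scene");d=grab_frame("side")
hsv=cv2.cvtColor(w,cv2.COLOR_RGB2HSV); m=((hsv[...,0]>=19)&(hsv[...,0]<34)&(hsv[...,1]>90)&(hsv[...,2]>80)).astype(np.uint8)
m[:150]=0;m[260:]=0
n,l,st,ce=cv2.connectedComponentsWithStats(m); i=1+np.argmax(st[1:,4]); print("cap",ce[i],st[i],onz(c,ce[i],.143),proj(c,[.525,.185,.143]))
o=[cv2.resize(x,None,fx=4,fy=4,interpolation=cv2.INTER_CUBIC) for x in (s[210:285,385:485],d[143:218,170:270])]
full=np.hstack([cv2.resize(s,(400,250)),cv2.resize(d,(400,250))])
cv2.imwrite("pics/fin.png",np.vstack([np.hstack(o),full])[:,:,::-1])
```

```text
0.05014146399044897 [-0.2199  0.0197  0.7744]
False
[ 0.3805  0.3729 -0.5434] [0.5251 0.1851 0.1897] 37.9917
cap [320.0094 208.7689] [312 201  17  17 212] [0.5249 0.1856 0.143 ] [[320.1807 209.4758]]
```

View pics/fin.png

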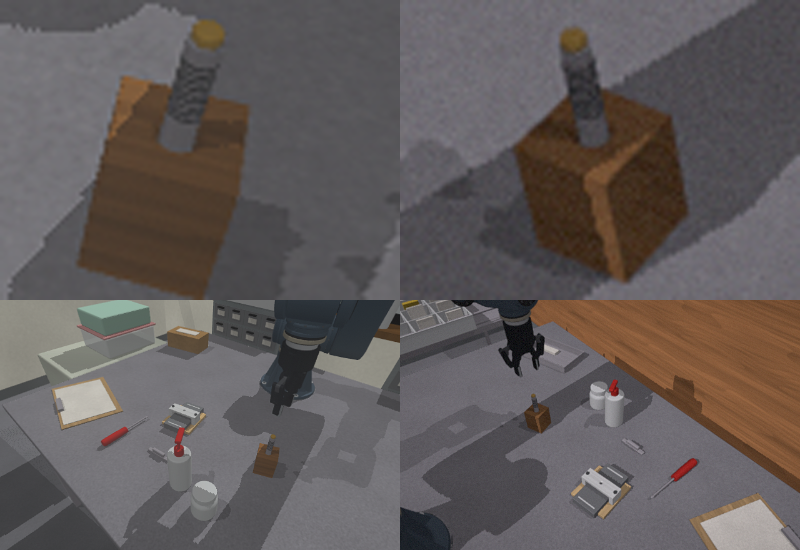

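The cap is back at crop (208,32) in the scene view and (174,40) in the side view, exactly where it started. The punch stands home, the gripper is clear, and the other things look undisturbed.

```bash
python3 -c "
from bench import *
print(job_done(),current_clock())"
```

```text
the job is handed in; nothing more can be done
the job is handed in; nothing more can be done
```

The punch has marked the drawer front through the guide hole and is back upright in its stand, released. The job was handed in at about 38 s.

- **Press:** the force rose smoothly to 14.6 N, then dropped to 8.7 N at the snap. I stopped there and lifted off. Sideways force stayed under 2 N. The drawer front was met about 23 mm below the bridge top, inside the stated range.
- **Return:** the stand stopped the punch at the same tool height as when I gripped it (0.0614 m), so it is fully home and did not slip in the fingers. The last pictures show it upright with its cap back at its first position to within about 1 mm. The gripper is clear, and by eye the other things have not moved.
- **First grasp failed:** the real fingertips sit about 30 mm higher than the reported tool position says, so the fingers first closed on the brass cap at about 40 N. I opened them, went 28 mm lower and gripped the knurl before lifting anything.
- **Readings that disagreed:** the finger opening read 14.4 mm on the 16 mm body. Pressing to the snap took about 7 mm of travel where 5 mm was expected. I put that down to give in the arm and grip, since the return height showed no slip.

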